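# Gauge the depth of a blind bore in a welded bracket

## Robot

A 6-joint arm with a two-finger parallel gripper is mounted at the origin on the work surface. World frame = base frame: x ahead of the robot, y to its left, z up, the work surface at z = 0. Lengths are in mm, angles in rad, forces in N, time in s.
With the tool pointing down it reaches from about 375 to 925 mm from the base axis. Payload 5.7 kg.
Tool frame: the origin (TCP) lies midway between the tips of the shut fingers; the grasp point (between the pads) lies 19 mm behind it (bot.pinch_z is the z of the grasp point in the tool frame, in mm); z points along the fingers, y is the line along which they close (so a half turn about z gives the same grasp; the last joint's range is limited). The gripper opens to 88 mm and grips with 3 to 60 N. Pads are 20 mm wide; open, the fingers measure 115 mm over their backs; the gripper's body (75 mm by 178 mm) begins 61 mm behind the grasp point.
Start: joints at [-1.286, 0.359, 1.51, -0, 1.272, -0.115], TCP at [233.522, -552.657, 222.623] pointing down, gripper open.
Joint ranges: [-2.97, 2.97], [-1.01, 2.36], [0.21, 2.38], [-0.96, 4.11], [0.2, 2.71], [-2.98, 2.98]. Speed limits (rad/s): [2.39, 2.39, 3.14, 3.14, 3.14, 3.14].

## Interface

Orientations are given as a unit quaternion [w, x, y, z].
In Python, from station import bot gives the robot as it stands.
- The arm moves only by the tool play_rows, never from a script. Its argument "rows" is a list of rows, each an object of numbers: "dx", "dy", "dz": the shift along the tool's x, y, z in cm; "rx", "ry", "rz": the turn, a rotation vector about the tool's x, y, z in rad; "jaw": the gripper command: -1 is fully open, 1 is shut, values between are in proportion. In form: [{"dx": .., "dy": .., "dz": .., "rx": .., "ry": .., "rz": .., "jaw": ..}, ...]. A call has exactly 8 rows; each row shifts and turns the commanded pose from where the row before left it, along the tool's axes as they then stand; what a row does not reach is not made up. A row lasts 1/10 s, in which the tool goes at most 50 mm and 8.59 degrees, less where a joint would pass 70% of its speed; a pose out of reach is approached as far as the arm can. A call is refused whole if a number of a shift passes 5 or a number of a turn 0.15, either way. A call with a gripper value outside its range is refused whole. The fingers move at their own pace and stop on an object; "newtons" is the grip in N (left out, the last holds). Time passes only in rows, so rows that do not move let the fingers close, or fill a call up. It gives the time, the measured TCP pose, the force and the opening at its end, in the units of the state.
- bot.get_obs(): the state, without advancing time (a new reading comes with each control period).
- bot.read_camera(name): name is "scene" or "top" or "wrist"; returns a dict with "pixels" (480x640x3 uint8, red, green, blue), "fx", "fy", "cx", "cy" (pixels), "dist_coeffs" ([k1, k2, p1, p2, k3] as OpenCV has them; the pictures are not rectified), "R" (3x3) and "t" (3): a world point X has camera coordinates R X + t; the wrist camera has in their place "mount" (4x4, takes a point from camera to tool coordinates, whose origin is the TCP and whose axes are the flange's). Camera axes: x right, y down, z forward; pixel columns grow to the right and rows downward; lengths in mm; the calibration is good to about 2 mm. A picture is of the moment at which its call begins: read the wrist's pose just before it. There is no depth.
- bot.close_job(): hands the job in, once; it reports no verdict.
The state is a dict: "t": time; "q": joint angles; "qvel": joint speeds; "tau": joint torques, N m; "eef_pos": TCP position; "tcp_rot": TCP orientation; "ft_force": force on the tool from outside, world axes, zero at the start; "wrist_torque": the same for the moment, N m; "opening": finger opening in mm.
Only numpy, scipy, OpenCV 4.12 (cv2) and the standard library are available. Lean on these libraries where they do the work, as an engineer would, in place of code of your own. Each camera call takes 0.05 s, during which the arm holds its last target. There are 200 camera calls.

## Task

Take the depth gauge out of its red rest and lower its rod into the bore of the bracket with the blue tape, pushing its brass stop up against the bracket's top face, until the rod bottoms out. Keep it pressed on the bottom with about 10 newtons for two seconds, never over 30, then let go and leave it standing in the bore, bottomed, with the stop on the face. Do not touch the untaped bracket with the gauge, and leave the other things on the bench where they are.

Things in the scene. Friction and masses are not known exactly. Their poses are not given: they have to be found in the camera images.
- gauge_grip (a point): Centre of the depth gauge's black handle with an orange band, an upright cylinder 24 mm in diameter and 38 mm tall, 138 mm above the gauge's tip; z points up along the gauge. The handle is grasped from above. Below it is a bare steel rod 12 mm in diameter with a slightly tapered foot. The gauge is loose, weighs 0.15 to 0.27 kg in all, and starts upright in the red rest.
- gauge_tip (a point): Centre of the flat lower end of the gauge's rod, 138 mm below the handle's centre.
- stop (a joint): Brass stop, a collar 30 mm in diameter and 12 mm tall, that slides along the gauge's rod with a drag of about 4 N and stays where it is left (so the gauge's own weight does not push it). The value is how far (m) it has been pushed up; at 0 its underside is 25 mm above the rod's tip, and it can go up 75 mm.
- stop_face (a point): Centre of the underside of the brass stop.
- rest: Red rest block, 80 x 80 mm and 36 mm tall, fixed, origin at the centre of its underside on the bench, z up. A blind hole in the middle of its top, 13.5 mm wide and 22 mm deep, holds the gauge's rod; the gauge lifts straight out.
- taped_mouth (a point): Centre of the bore's mouth, in the top face of the bracket to be gauged: a bright square boss 60 x 60 mm with a band of blue tape, on a 100 x 100 mm foot plate, fixed to the bench. Its top face is 80 mm above the bench; z up, axes along the boss's sides. The upright bore is 14 mm wide and blind; its depth differs every time and is not known: 36 to 54 mm.
- plain_mouth (a point): Centre of the bore's mouth in the other, untaped bracket, otherwise like the taped one (top face 80 mm above the bench). Not to be used.
- screwdriver: Green-handled screwdriver, 200 mm long, lying on the bench; a bystander.
- socket_key: L-shaped steel socket key, 125 mm by 70 mm, lying on the bench; a bystander.
- spray: Blue spray can, 60 mm in diameter, 170 mm tall, standing; a bystander.
- tape_roll: Roll of blue tape, 90 mm in diameter, 30 mm tall, lying flat; a bystander.
- wire_brush: Wire brush with a wooden handle, 240 mm long; a bystander.
- offcut: Dark steel offcut, 140 x 50 x 10 mm; a bystander.
- magnet: Red L-shaped welding magnet, about 90 x 125 x 16 mm; a bystander.
There are look-alikes about, which are no part of the job. Of the things like the rest, leave any that is green, turquoise or white; of the rest the smaller one is meant.

How it is judged (in metres and radians):
On the way, in this order (a step that is already met when the one before it is completed fails the run):
1. the gauge is lifted clear of its rest (z of gauge_tip in the frame of rest above 0.04 m), for 0.1 s.
2. the rod is held on the bottom of the taped bracket's bore with 4 to 20 N for one second (contact force between gauge and bottom between 4 and 20 N and horizontal distance between gauge_tip and taped_mouth below 0.005 m), for 1 s.
At the end, for the whole second after the job is handed in: The gauge stands at rest in the taped bracket's bore, within 5 degrees of upright, its tip resting on the bore's bottom and the underside of its stop within 3 mm of the bracket's top face, released (horizontal distance between gauge_tip and taped_mouth below 0.005 m and contact force between gauge and bottom above 0.3 N and angle between gauge_grip's own z axis and vertical below 0.09 rad and z of stop_face in the frame of taped_mouth between -0.003 and 0.003 m and linear speed of gauge below 0.02 m/s); the robot touches nothing.
It fails at once if the rod is rammed on the bore's bottom (over 30 N) (contact force between gauge and bottom above 30 N).
It fails at once if the gauge is rammed on the taped bracket (over 30 N) (contact force between gauge and taped above 30 N).
It fails at once if the gauge touches the untaped bracket (contact force between gauge and plain above 1 N).
It fails at once if another thing on the bench is moved by more than 30 mm (distance of any of screwdriver, socket_key, spray, tape_roll, wire_brush, offcut, magnet from where it was at the start of the episode above 0.03 m).
It also fails if it takes over 69 s, if anything falls off the work surface, if the arm or the gripper's body presses on something with over 40 N, if the wrist force passes 120 N, or if a joint passes its speed limit or range.

## Working session

There is one attempt and no reset: what is moved stays moved. The work goes in short steps, Python scripts to look and compute and a tool call to move; the robot and the scene stay as the last step left them, time stands still between calls to the robot, and variables do not carry over. Pictures are saved under pics/ and viewed, on a budget of 10 in all, crops included, one or two more only if the job needs it, and the job is handed in when it is done.

Besides the shell and the picture viewer there is one more tool, called after "Request:" as name(argument=value, ...) on one line, values as JSON. play_rows: Moves the arm, as the interface text tells. Its arguments: {"type":"object","properties":{"rows":{"type":"array","items":{"type":"object","properties":{"dx":{"type":"number"},"dy":{"type":"number"},"dz":{"type":"number"},"rx":{"type":"number"},"ry":{"type":"number"},"rz":{"type":"number"},"jaw":{"type":"number"}}}},"newtons":{"type":"number"}},"required":["rows"]}

```bash
ls; mkdir -p pics
python3 - <<'E'
from station import bot
import cv2
o=bot.get_obs(); print(o, bot.pinch_z)
for n in ("scene","top"):
    c=bot.read_camera(n); cv2.imwrite(f"pics/{n}0.png",c["pixels"][:,:,::-1])
    print(n,{k:v for k,v in c.items() if k!="pixels"})
E
```

```text
pics
{'t': 0.0, 'q': array([-1.28609329e+00,  3.59484545e-01,  1.51140888e+00,  2.69110973e-05,
        1.27247150e+00, -1.15099717e-01]), 'qvel': array([ 0.0015258 ,  0.00082948, -0.00200929,  0.00107822,  0.00097902,
        0.00180252]), 'tau': array([-7.41660260e-04, -5.15382314e+01, -2.70721024e+01,  6.72515715e-02,
        3.48249497e-02, -1.45388804e-04]), 'eef_pos': array([ 233.35545378, -552.03685629,  221.83071852]), 'tcp_rot': array([-8.84041874e-04,  9.80086569e-01,  1.98568706e-01, -6.22443613e-05]), 'ft_force': array([-0.29536978,  0.09612164, -0.40268821]), 'wrist_torque': array([ 0.03035764, -0.06276103,  0.03346358]), 'opening': 87.44761862778688} -18.700000000000003
scene {'fx': 435.23761065324436, 'fy': 435.23761065324436, 'cx': 315.052700220934, 'cy': 238.47466402723913, 'dist_coeffs': array([0.0047403, 0.       , 0.       , 0.       , 0.       ]), 'R': array([[-0.21818739,  0.97584439,  0.01104482],
       [ 0.75305767,  0.1755518 , -0.63410229],
       [-0.6207241 , -0.13003574, -0.77317029]]), 't': array([  68.85674244, -353.39777944, 1365.85568595])}
top {'fx': 449.2474447831705, 'fy': 449.2474447831705, 'cx': 320.5937202818846, 'cy': 240.7401177149999, 'dist_coeffs': array([-0.02803758,  0.        ,  0.        ,  0.        ,  0.        ]), 'R': array([[-0.02356203, -0.99970411, -0.00604298],
       [-0.98783121,  0.02421088, -0.15363375],
       [ 0.15373459,  0.00234952, -0.98810938]]), 't': array([ 71.3962461 , 547.72479722, 967.50105651])}
```

View pics/scene0.png

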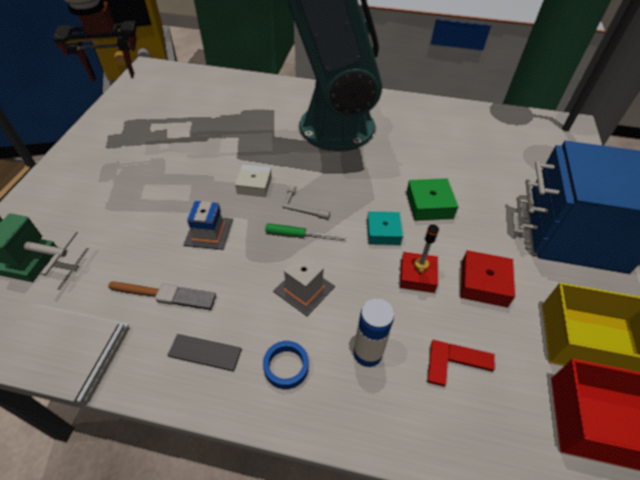

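View pics/top0.png

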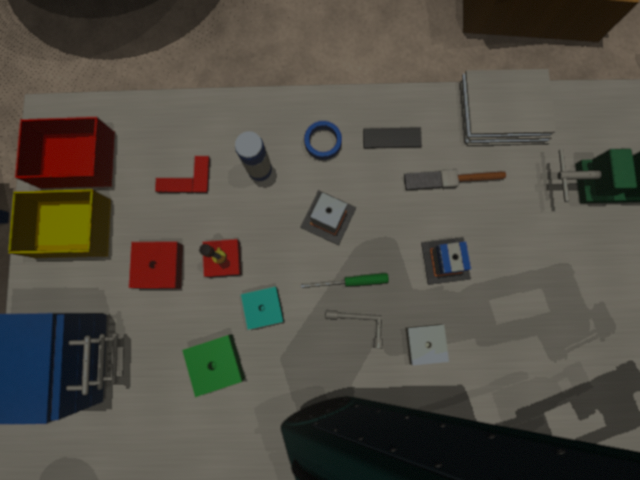

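Scene: the gauge stands in the smaller red rest (scene 430,232 for the handle; top 207,250). Look-alikes are the larger red (top 155,265), turquoise (262,307), green (212,365) and white (428,344) blocks. The taped bracket is at top (455,257) and the plain one at (328,210). Next is a close crop of both.

```bash
cat > h.py <<'E'
import numpy as np, cv2, json
from station import bot
def K(c): return np.array([[c["fx"],0,c["cx"]],[0,c["fy"],c["cy"]],[0,0,1]])
def ray(c,uv):
    p=cv2.undistortPoints(np.array([[uv]],float),K(c),np.array(c["dist_coeffs"]))[0,0]
    R=np.array(c["R"]);t=np.array(c["t"]); d=R.T@np.array([p[0],p[1],1]); return -R.T@t,d
def onz(c,uv,z):
    o,d=ray(c,uv); return o+d*(z-o[2])/d[2]
def proj(c,X):
    R=np.array(c["R"]); return cv2.projectPoints(np.array([X],float),cv2.Rodrigues(R)[0],np.array(c["t"],float),K(c),np.array(c["dist_coeffs"]))[0][0,0]
def wristcam():
    from scipy.spatial.transform import Rotation as Ro
    o=bot.get_obs(); c=bot.read_camera("wrist"); q=o["tcp_rot"]
    T=np.eye(4);T[:3,:3]=Ro.from_quat([q[1],q[2],q[3],q[0]]).as_matrix();T[:3,3]=o["eef_pos"]
    M=np.linalg.inv(T@np.array(c["mount"])); c["R"]=M[:3,:3];c["t"]=M[:3,3]; return c,o
E
python3 - <<'E'
from h import *
def crop(n,u,v):
    im=cv2.imread(f"pics/{n}0.png")[v:v+50,u:u+66]; return cv2.resize(im,(396,300),interpolation=cv2.INTER_CUBIC)
a=np.vstack([np.hstack([crop("scene",390,222),crop("top",180,230)]),np.hstack([crop("scene",175,195),crop("top",422,232)])])
cv2.imwrite("pics/crop1.png",a)
E
```

```text
(no output)
```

View pics/crop1.png

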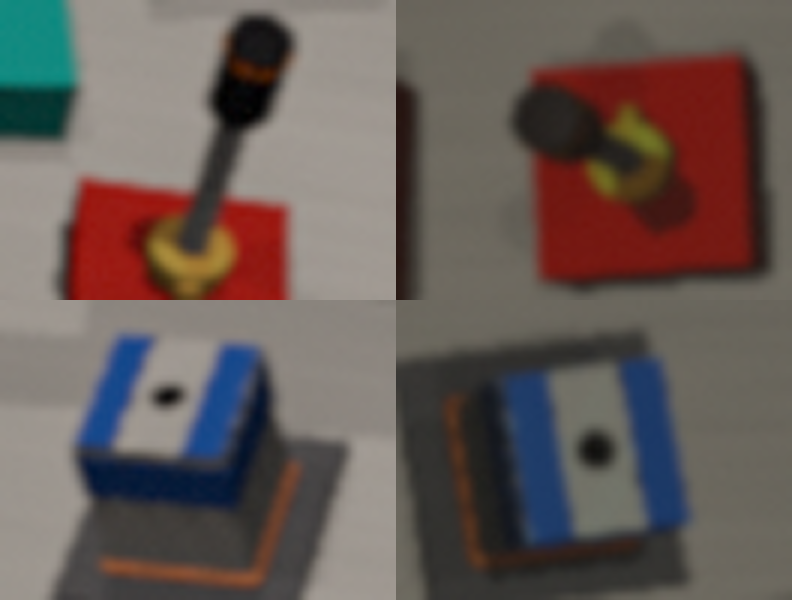

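The crop confirms it. The gauge (orange band, brass stop) is in the small red rest, with its handle top at scene (434,228) and top (205,250). The taped boss's bore is at scene (203,211) and top (455.5,257).

Run:
```python
from h import *
s=bot.read_camera("scene");t=bot.read_camera("top")
print("handle top",onz(s,(434,227.8),171),onz(t,(204.7,250.2),171))
print("rest top",onz(t,(221.2,258),36), "stop top ~", onz(s,(421.5,262.5),51), onz(t,(218.5,256.5),51))
print("mouth",onz(s,(203,211.2),80),onz(t,(455.5,257),80))
print("plain",onz(s,(304,269),80),onz(t,(328.5,210.5),80))
c=lambda u,v:onz(t,(422+(u-396)/6,232+(v-300)/6),80)[:2]
print("tape corners",c(500,377),c(660,360),c(690,525),c(525,545))
r=lambda u,v:onz(t,(180+(u-396)/6,230+v/6),36)[:2]
print("rest corners",r(533,72),r(743,57),r(755,265),r(543,280))
c,o=wristcam(); print(c["mount"],c["fx"])
```

```text
handle top [517.61222541 288.16431506 171.        ] [516.1078765  285.35669843 171.        ]
rest top [516.40198108 283.30918548  36.        ] stop top ~ [516.30516859 286.99175842  51.        ] [518.07506982 285.97320958  51.        ]
mouth [ 504.84783159 -227.6622284    80.        ] [ 500.91153888 -231.46558789   80.        ]
plain [612.48645398  41.57877823  80.        ] [609.93815536  39.26302142  80.        ]
tape corners [ 528.21374131 -198.26177912] [ 532.98103712 -256.53893902] [ 473.12882267 -262.96618549] [ 467.47575286 -203.3506631 ]
rest corners [553.95674367 325.54849551] [557.74735027 245.8712344 ] [478.91646385 241.02694078] [475.14117535 320.5131523 ]
[[-8.65588399e-04 -9.58794108e-01 -2.84100526e-01  7.74529896e+01]
 [ 9.99999625e-01 -8.39106653e-04 -2.14915334e-04  9.64302127e-01]
 [-3.23310849e-05 -2.84100605e-01  9.58794475e-01 -1.60680605e+02]
 [ 0.00000000e+00  0.00000000e+00  0.00000000e+00  1.00000000e+00]] 367.4744995697286
```

Request:
play_rows(rows=[{"rz": 0.1,"jaw": -1},{"rz": 0.1,"jaw": -1},{"rz": 0.1,"jaw": -1},{"rz": 0.1,"jaw": -1},{"dx": 3,"dy": -3.6,"jaw": -1},{"dx": 3,"dy": -3.6,"jaw": -1},{"dx": 3,"dy": -3.6,"jaw": -1},{"dx": 3,"dy": -3.6,"jaw": -1}])

```text
$.rows[0]: bad value
```

Request:
play_rows(rows=[{"dx": 3,"dy": -3.6,"jaw": -1},{"dx": 3,"dy": -3.6,"jaw": -1},{"dx": 3,"dy": -3.6,"jaw": -1},{"dx": 3,"dy": -3.6,"jaw": -1},{"dx": 3,"dy": -3.6,"jaw": -1},{"jaw": -1},{"jaw": -1},{"jaw": -1}])

```text
$.rows[0]: bad value
```

Run:
```python
from h import *
c,o=wristcam(); print(o["eef_pos"],o["tcp_rot"],o["q"],o["ft_force"])
cv2.imwrite("pics/w1.png",c["pixels"][:,:,::-1]); print(proj(c,[503,-229.5,80]))
```

```text
[ 233.41929801 -552.35032099  222.23185509] [-4.78854014e-04  9.80086566e-01  1.98570119e-01 -4.38739114e-05] [-1.28611771e+00  3.59144242e-01  1.51088751e+00 -6.62824452e-06
  1.27252260e+00 -1.15117021e-01] [-0.02316634 -0.35528241  0.04013576]
[ -26.62473223 -429.39055821]
```

View pics/w1.png

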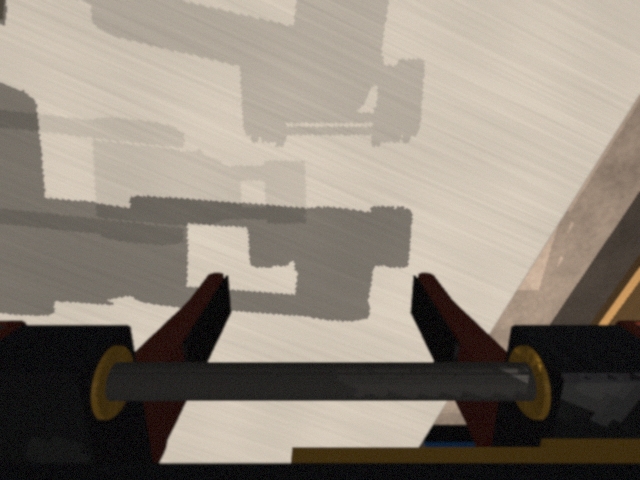

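The move was refused because every row needs all its fields. The picture shows only bare bench and the fingertips at row ~280. I'll resend with full rows.

Request:
play_rows(rows=[{"dx": 0,"dy": 0,"dz": 0,"rx": 0,"ry": 0,"rz": 0.1,"jaw": -1},{"dx": 0,"dy": 0,"dz": 0,"rx": 0,"ry": 0,"rz": 0.1,"jaw": -1},{"dx": 0,"dy": 0,"dz": 0,"rx": 0,"ry": 0,"rz": 0.1,"jaw": -1},{"dx": 0,"dy": 0,"dz": 0,"rx": 0,"ry": 0,"rz": 0.1,"jaw": -1},{"dx": 3,"dy": -3.6,"dz": 0,"rx": 0,"ry": 0,"rz": 0,"jaw": -1},{"dx": 3,"dy": -3.6,"dz": 0,"rx": 0,"ry": 0,"rz": 0,"jaw": -1},{"dx": 3,"dy": -3.6,"dz": 0,"rx": 0,"ry": 0,"rz": 0,"jaw": -1},{"dx": 3,"dy": -3.6,"dz": 0,"rx": 0,"ry": 0,"rz": 0,"jaw": -1}])

```text
t: 1.1
eef_pos: [354.3, -407.3, 222.7]
tcp_rot: [-0.0, 1.0, -0.0, 0.0]
ft_force: [0.2, -0.6, 0.8]
opening: 88.0
```

Request:
play_rows(rows=[{"dx": 3,"dy": -3.6,"dz": 0,"rx": 0,"ry": 0,"rz": 0,"jaw": -1},{"dx": 3,"dy": -3.6,"dz": 0,"rx": 0,"ry": 0,"rz": 0,"jaw": -1},{"dx": 3,"dy": -3.6,"dz": 0,"rx": 0,"ry": 0,"rz": 0,"jaw": -1},{"dx": 3,"dy": -3.6,"dz": 0,"rx": 0,"ry": 0,"rz": 0,"jaw": -1},{"dx": 3,"dy": -3.6,"dz": 0,"rx": 0,"ry": 0,"rz": 0,"jaw": -1},{"dx": 0,"dy": 0,"dz": 0,"rx": 0,"ry": 0,"rz": 0,"jaw": -1},{"dx": 0,"dy": 0,"dz": 0,"rx": 0,"ry": 0,"rz": 0,"jaw": -1},{"dx": 0,"dy": 0,"dz": 0,"rx": 0,"ry": 0,"rz": 0,"jaw": -1}])

```text
t: 1.9
eef_pos: [503.0, -229.3, 222.5]
tcp_rot: [0.0, 1.0, -0.0, -0.0]
ft_force: [-0.0, -0.1, 0.1]
opening: 87.7
```

Run:
```python
from h import *
c,o=wristcam(); print(o["t"],o["eef_pos"],o["tcp_rot"],o["q"],o["ft_force"])
p=proj(c,[503,-229.5,80]); print(p)
u,v=np.round(p).astype(int)
u0,v0=max(u-50,0),max(v-38,0); print(u0,v0)
cv2.imwrite("pics/w2.png",cv2.resize(c["pixels"][v0:v0+75,u0:u0+100,::-1],None,fx=6,fy=6,interpolation=cv2.INTER_CUBIC))
```

```text
1.9 [ 502.9689742  -229.34819622  222.53958911] [ 1.21801555e-04  9.99999911e-01 -2.49818217e-04 -3.16101601e-04] [-5.52413379e-01  2.91563421e-01  1.61264566e+00 -5.70343184e-04
  1.23779410e+00  1.01906913e+00] [-0.04094825 -0.11572825  0.14363542]
[319.32084392 220.86871178]
269 183
```

View pics/w2.png

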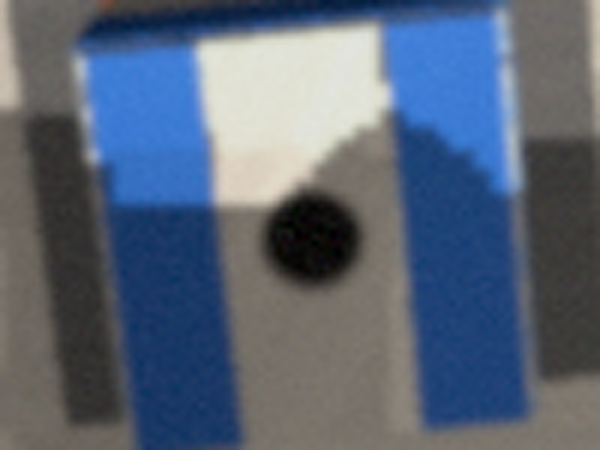

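Bore seen at pixel (320.5,222), about 1 mm from the prediction, with a diameter of 13.4 mm as expected. Now over the gauge.

Request:
play_rows(rows=[{"dx": 0.1,"dy": -4.3,"dz": 0,"rx": 0,"ry": 0,"rz": 0,"jaw": -1},{"dx": 0.1,"dy": -4.3,"dz": 0,"rx": 0,"ry": 0,"rz": 0,"jaw": -1},{"dx": 0.1,"dy": -4.3,"dz": 0,"rx": 0,"ry": 0,"rz": 0,"jaw": -1},{"dx": 0.1,"dy": -4.3,"dz": 0,"rx": 0,"ry": 0,"rz": 0,"jaw": -1},{"dx": 0.1,"dy": -4.3,"dz": 0,"rx": 0,"ry": 0,"rz": 0,"jaw": -1},{"dx": 0.1,"dy": -4.3,"dz": 0,"rx": 0,"ry": 0,"rz": 0,"jaw": -1},{"dx": 0.1,"dy": -4.3,"dz": 0,"rx": 0,"ry": 0,"rz": 0,"jaw": -1},{"dx": 0.1,"dy": -4.3,"dz": 0,"rx": 0,"ry": 0,"rz": 0,"jaw": -1}])

```text
t: 2.75
eef_pos: [511.6, 115.3, 222.9]
tcp_rot: [0.0, 1.0, -0.001, 0.0]
ft_force: [0.9, 0.0, 0.2]
opening: 87.9
```

Request:
play_rows(rows=[{"dx": 0.1,"dy": -4.3,"dz": 0,"rx": 0,"ry": 0,"rz": 0,"jaw": -1},{"dx": 0.1,"dy": -4.3,"dz": 0,"rx": 0,"ry": 0,"rz": 0,"jaw": -1},{"dx": 0.1,"dy": -4.3,"dz": 0,"rx": 0,"ry": 0,"rz": 0,"jaw": -1},{"dx": 0.2,"dy": -4.2,"dz": 0,"rx": 0,"ry": 0,"rz": 0,"jaw": -1},{"dx": 0,"dy": 0,"dz": 0,"rx": 0,"ry": 0,"rz": 0,"jaw": -1},{"dx": 0,"dy": 0,"dz": 0,"rx": 0,"ry": 0,"rz": 0,"jaw": -1},{"dx": 0,"dy": 0,"dz": 0,"rx": 0,"ry": 0,"rz": 0,"jaw": -1},{"dx": 0,"dy": 0,"dz": 0,"rx": 0,"ry": 0,"rz": 0,"jaw": -1}])

```text
t: 3.55
eef_pos: [516.9, 284.4, 222.7]
tcp_rot: [0.0, 1.0, -0.001, -0.0]
ft_force: [-0.1, -0.3, -0.3]
opening: 88.3
```

Run:
```python
from h import *
c,o=wristcam(); print(o["t"],o["eef_pos"],o["tcp_rot"],o["ft_force"])
for X in ([516.5,285.5,171],[516.5,285.5,51]): print(proj(c,X))
u0,v0=245,200
cv2.imwrite("pics/w3.png",cv2.resize(c["pixels"][v0:v0+110,u0:u0+146,::-1],None,fx=5,fy=5,interpolation=cv2.INTER_CUBIC))
import pickle; pickle.dump(c,open("w3.pkl","wb"))
```

```text
3.55 [516.87212274 284.38254058 222.70282878] [ 2.19320528e-04  9.99999191e-01 -1.24257580e-03 -1.59338197e-04] [-0.11271904 -0.33277691 -0.28113503]
[316.86005305 258.36612533]
[317.99947434 213.51923082]
```

View pics/w3.png

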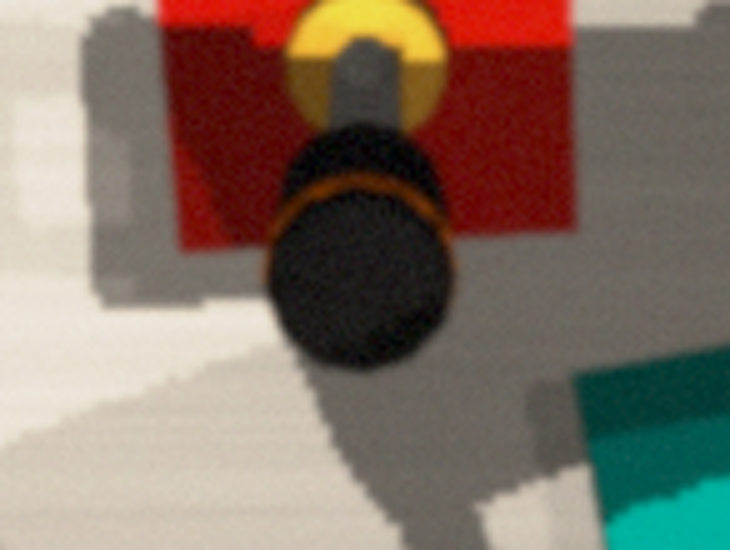

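The handle's top disc centre is at pixel (317,255), so the handle is at about (518.5, 285.5). Descend and grip.

Request:
play_rows(rows=[{"dx": 0.15,"dy": -0.1,"dz": 2,"rx": 0,"ry": 0,"rz": 0,"jaw": -1},{"dx": 0,"dy": 0,"dz": 2,"rx": 0,"ry": 0,"rz": 0,"jaw": -1},{"dx": 0,"dy": 0,"dz": 2,"rx": 0,"ry": 0,"rz": 0,"jaw": -1},{"dx": 0,"dy": 0,"dz": 2,"rx": 0,"ry": 0,"rz": 0,"jaw": -1},{"dx": 0,"dy": 0,"dz": 1,"rx": 0,"ry": 0,"rz": 0,"jaw": -1},{"dx": 0,"dy": 0,"dz": 0,"rx": 0,"ry": 0,"rz": 0,"jaw": -1},{"dx": 0,"dy": 0,"dz": 0,"rx": 0,"ry": 0,"rz": 0,"jaw": -1},{"dx": 0,"dy": 0,"dz": 0,"rx": 0,"ry": 0,"rz": 0,"jaw": -0.2}], newtons=30)

```text
t: 4.4
eef_pos: [519.1, 287.5, 133.8]
tcp_rot: [-0.0, 1.0, -0.0, 0.001]
ft_force: [-0.0, 0.3, -0.1]
opening: 82.7
```

Request:
play_rows(rows=[{"dx": 0,"dy": 0,"dz": 0,"rx": 0,"ry": 0,"rz": 0,"jaw": 0.2},{"dx": 0,"dy": 0,"dz": 0,"rx": 0,"ry": 0,"rz": 0,"jaw": 0.35},{"dx": 0,"dy": 0,"dz": 0,"rx": 0,"ry": 0,"rz": 0,"jaw": 0.45},{"dx": 0,"dy": 0,"dz": 0,"rx": 0,"ry": 0,"rz": 0,"jaw": 1},{"dx": 0,"dy": 0,"dz": 0,"rx": 0,"ry": 0,"rz": 0,"jaw": 1},{"dx": 0,"dy": 0,"dz": 0,"rx": 0,"ry": 0,"rz": 0,"jaw": 1},{"dx": 0,"dy": 0,"dz": 0,"rx": 0,"ry": 0,"rz": 0,"jaw": 1},{"dx": 0,"dy": 0,"dz": 0,"rx": 0,"ry": 0,"rz": 0,"jaw": 1}], newtons=30)

```text
t: 5.2
eef_pos: [518.1, 287.2, 132.6]
tcp_rot: [0.0, 1.0, -0.0, -0.0]
ft_force: [-0.1, -0.2, -1.0]
opening: 23.7
```

Request:
play_rows(rows=[{"dx": 0,"dy": 0,"dz": -0.5,"rx": 0,"ry": 0,"rz": 0,"jaw": 1},{"dx": 0,"dy": 0,"dz": -1,"rx": 0,"ry": 0,"rz": 0,"jaw": 1},{"dx": 0,"dy": 0,"dz": -1.5,"rx": 0,"ry": 0,"rz": 0,"jaw": 1},{"dx": 0,"dy": 0,"dz": -2,"rx": 0,"ry": 0,"rz": 0,"jaw": 1},{"dx": 0,"dy": 0,"dz": -2,"rx": 0,"ry": 0,"rz": 0,"jaw": 1},{"dx": 0,"dy": 0,"dz": -2,"rx": 0,"ry": 0,"rz": 0,"jaw": 1},{"dx": 0,"dy": 0,"dz": -1,"rx": 0,"ry": 0,"rz": 0,"jaw": 1},{"dx": 0,"dy": 0,"dz": 0,"rx": 0,"ry": 0,"rz": 0,"jaw": 1}])

```text
t: 6.0
eef_pos: [519.1, 287.7, 234.6]
tcp_rot: [-0.001, 1.0, -0.0, 0.002]
ft_force: [0.8, 0.8, -2.3]
opening: 23.4
```

Request:
play_rows(rows=[{"dx": 0,"dy": 2,"dz": 0,"rx": 0,"ry": 0,"rz": 0,"jaw": 1},{"dx": -0.15,"dy": 4,"dz": 0,"rx": 0,"ry": 0,"rz": 0,"jaw": 1},{"dx": -0.15,"dy": 4,"dz": 0,"rx": 0,"ry": 0,"rz": 0,"jaw": 1},{"dx": -0.15,"dy": 4,"dz": 0,"rx": 0,"ry": 0,"rz": 0,"jaw": 1},{"dx": -0.15,"dy": 4,"dz": 0,"rx": 0,"ry": 0,"rz": 0,"jaw": 1},{"dx": -0.15,"dy": 4,"dz": 0,"rx": 0,"ry": 0,"rz": 0,"jaw": 1},{"dx": -0.15,"dy": 4,"dz": 0,"rx": 0,"ry": 0,"rz": 0,"jaw": 1},{"dx": -0.15,"dy": 4,"dz": 0,"rx": 0,"ry": 0,"rz": 0,"jaw": 1}])

```text
t: 6.8
eef_pos: [506.5, -14.1, 231.7]
tcp_rot: [-0.0, 1.0, -0.0, -0.001]
ft_force: [0.2, 0.4, -1.5]
opening: 23.8
```

Request:
play_rows(rows=[{"dx": -0.15,"dy": 4,"dz": 0,"rx": 0,"ry": 0,"rz": 0,"jaw": 1},{"dx": -0.15,"dy": 4,"dz": 0,"rx": 0,"ry": 0,"rz": 0,"jaw": 1},{"dx": -0.15,"dy": 4,"dz": 0,"rx": 0,"ry": 0,"rz": 0,"jaw": 1},{"dx": -0.15,"dy": 4,"dz": 0,"rx": 0,"ry": 0,"rz": 0,"jaw": 1},{"dx": 0,"dy": 3.5,"dz": 0,"rx": 0,"ry": 0,"rz": 0,"jaw": 1},{"dx": 0,"dy": 2,"dz": 0,"rx": 0,"ry": 0,"rz": 0,"jaw": 1},{"dx": 0,"dy": 0,"dz": 0,"rx": 0,"ry": 0,"rz": 0,"jaw": 1},{"dx": 0,"dy": 0,"dz": 0,"rx": 0,"ry": 0,"rz": 0,"jaw": 1}])

```text
t: 7.6
eef_pos: [500.8, -227.2, 231.6]
tcp_rot: [-0.001, 1.0, -0.001, -0.001]
ft_force: [0.6, 1.1, -2.0]
opening: 23.9
```

Run:
```python
from h import *
import pickle
c,o=wristcam(); print(o["t"],o["eef_pos"],o["tcp_rot"],o["ft_force"],o["wrist_torque"],o["opening"])
s=bot.read_camera("scene");t=bot.read_camera("top")
pickle.dump((c,s,t,o),open("w4.pkl","wb"))
p=np.array(o["eef_pos"])
for n,k in (("w",c),("s",s),("t",t)):
    print(n,"mouth",proj(k,[502,-230.4,80]),"tip",proj(k,p-[0,0,119]),"stop",proj(k,p-[0,0,94]))
def crop(k,u,v,f,w,h):
    return cv2.resize(k["pixels"][v:v+h,u:u+w,::-1],(w*f,h*f),interpolation=cv2.INTER_CUBIC)
u,v=proj(s,[502,-230,90]).astype(int); a=crop(s,u-33,v-37,6,66,100-25)
u2,v2=proj(t,[502,-230,90]).astype(int); b=crop(t,u2-33,v2-37,6,66,75)
print(u-33,v-37,u2-33,v2-37)
cv2.imwrite("pics/st4.png",np.hstack([a,b]))
cv2.imwrite("pics/w4.png",crop(c,240,170,5,160,120))
```

```text
7.6 [ 500.8168007  -227.24336034  231.5928087 ] [-9.28803274e-04  9.99998931e-01 -7.06593079e-04 -8.80403097e-04] [ 0.60651097  1.13873653 -1.95118802] [ 0.10930894  0.02702114 -0.0059493 ] 23.938050182069155
w mouth [323.14312632 216.81625627] tip [319.36451858 228.1718214 ] stop [319.20688157 237.46390551]
s mouth [202.35906042 210.13854311] tip [201.16034288 200.26308336] stop [199.0293     192.45039374]
t mouth [454.97272702 256.51024431] tip [458.02518256 255.24866611] stop [461.67018457 253.74635234]
168 170 423 218
```

View pics/w4.png

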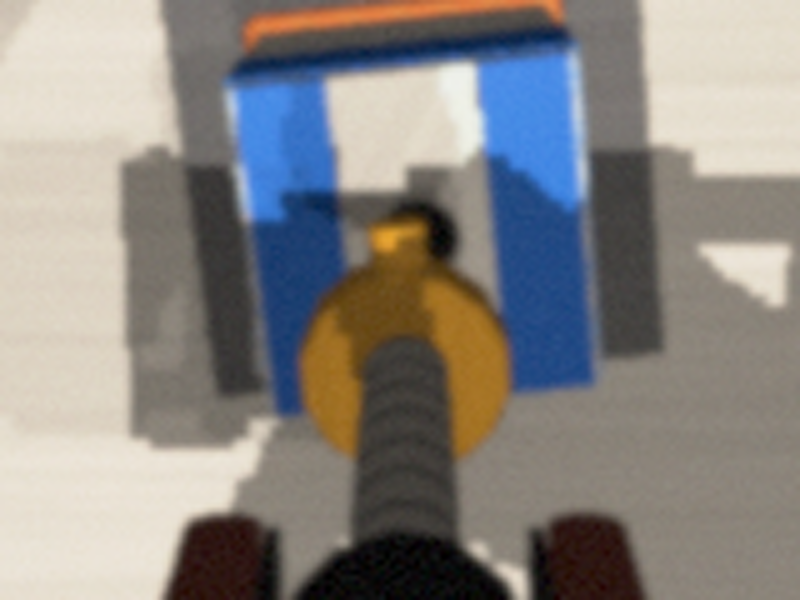

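View pics/st4.png

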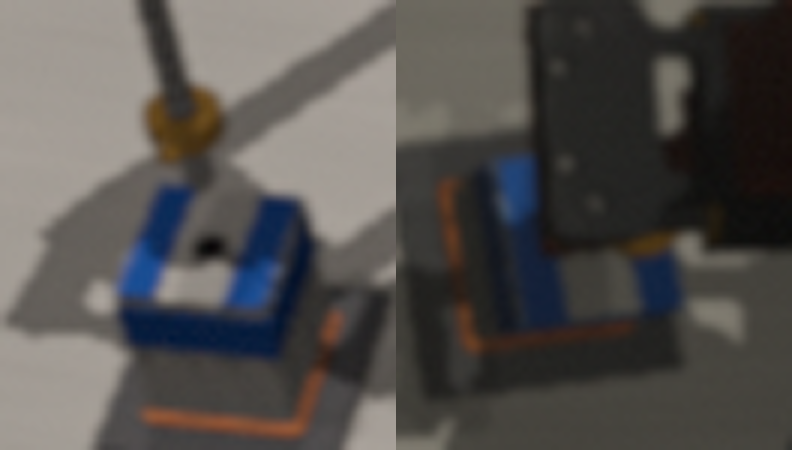

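Wrist view: the collar centre is at about (321,245) and the bore at about (323,217.5). The scene view shows the tip at (202,200.5) and the bore at (203,211). From these the tip needs roughly +2 mm in x and -1.8 mm in y. I'll correct, go lower and compare against an overlay.

Request:
play_rows(rows=[{"dx": 0.2,"dy": 0.18,"dz": 0.5,"rx": 0,"ry": 0,"rz": 0,"jaw": 1},{"dx": 0,"dy": 0,"dz": 1,"rx": 0,"ry": 0,"rz": 0,"jaw": 1},{"dx": 0,"dy": 0,"dz": 0.7,"rx": 0,"ry": 0,"rz": 0,"jaw": 1},{"dx": 0,"dy": 0,"dz": 0.3,"rx": 0,"ry": 0,"rz": 0,"jaw": 1},{"dx": 0,"dy": 0,"dz": 0,"rx": 0,"ry": 0,"rz": 0,"jaw": 1},{"dx": 0,"dy": 0,"dz": 0,"rx": 0,"ry": 0,"rz": 0,"jaw": 1},{"dx": 0,"dy": 0,"dz": 0,"rx": 0,"ry": 0,"rz": 0,"jaw": 1},{"dx": 0,"dy": 0,"dz": 0,"rx": 0,"ry": 0,"rz": 0,"jaw": 1}])

```text
t: 8.55
eef_pos: [503.8, -229.7, 208.0]
tcp_rot: [0.0, 1.0, -0.0, 0.0]
ft_force: [0.6, 0.0, -2.9]
opening: 23.7
```

Run:
```python
from h import *
c,o=wristcam(); print(o["t"],o["eef_pos"],o["ft_force"],o["wrist_torque"])
s=bot.read_camera("scene"); p=np.array(o["eef_pos"])
def crop(k,u,v,f,w,h): return cv2.resize(k["pixels"][v:v+h,u:u+w,::-1],(w*f,h*f),interpolation=cv2.INTER_CUBIC)
def ring(im,k,ctr,r,col,u,v,f):
    P=[(proj(k,ctr+[r*np.cos(a),r*np.sin(a),0])-[u,v]+.5)*f for a in np.linspace(0,6.283,60)]
    cv2.polylines(im,[np.round(P).astype(int)],True,col,1)
u,v=np.array(proj(s,[502,-230,95])).astype(int)-[25,33]; a=crop(s,u,v,7,50,80)
ring(a,s,np.array([502,-229,80.]),7,(0,255,0),u,v,7); ring(a,s,p-[0,0,119],6,(0,0,255),u,v,7)
W=260,170
b=crop(c,*W,5,90,112)
ring(b,c,p-[0,0,82],15,(0,255,0),*W,5); ring(b,c,p-[0,0,94],15,(255,0,255),*W,5); ring(b,c,p-[0,0,82],6,(0,255,0),*W,5)
ring(b,c,np.array([501.5,-230.2,80.]),7,(0,0,255),*W,5)
print(u,v); cv2.imwrite("pics/ov5.png",np.hstack([a,b]))if a.shape[0]==b.shape[0] else print(a.shape,b.shape)
```

```text
8.55 [ 503.79945096 -229.68399435  207.98816067] [ 0.56087141  0.03166222 -2.94081536] [ 0.0201354  -0.006987   -0.01790003]
176 172
```

View pics/ov5.png

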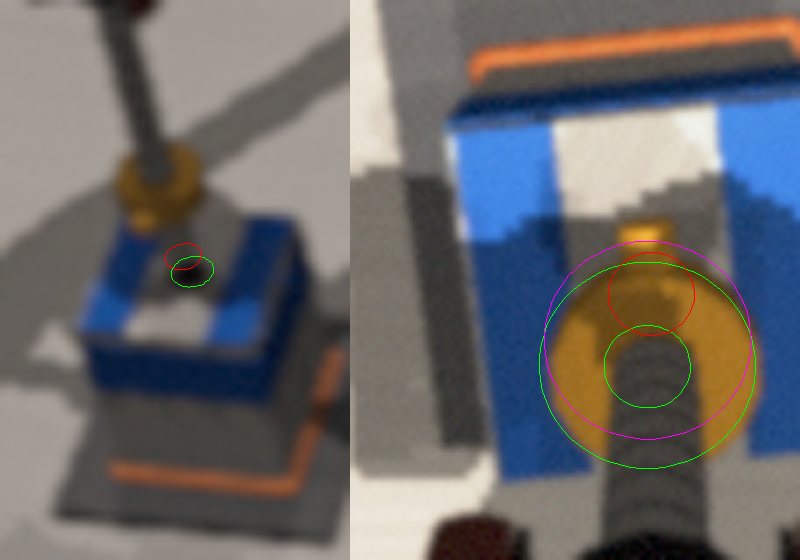

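The overlay puts the gauge axis at (501.8,-230.9) against the bore at (501.5,-230.2) in the wrist frame, so they agree within about 1 mm. Apply a small y correction and lower gently.

Request:
play_rows(rows=[{"dx": -0.03,"dy": -0.08,"dz": 0.1,"rx": 0,"ry": 0,"rz": 0,"jaw": 1},{"dx": 0,"dy": 0,"dz": 0.2,"rx": 0,"ry": 0,"rz": 0,"jaw": 1},{"dx": 0,"dy": 0,"dz": 0.2,"rx": 0,"ry": 0,"rz": 0,"jaw": 1},{"dx": 0,"dy": 0,"dz": 0.2,"rx": 0,"ry": 0,"rz": 0,"jaw": 1},{"dx": 0,"dy": 0,"dz": 0.1,"rx": 0,"ry": 0,"rz": 0,"jaw": 1},{"dx": 0,"dy": 0,"dz": 0.1,"rx": 0,"ry": 0,"rz": 0,"jaw": 1},{"dx": 0,"dy": 0,"dz": 0.05,"rx": 0,"ry": 0,"rz": 0,"jaw": 1},{"dx": 0,"dy": 0,"dz": 0,"rx": 0,"ry": 0,"rz": 0,"jaw": 1}])

```text
t: 9.45
eef_pos: [503.3, -228.7, 198.1]
tcp_rot: [-0.0, 1.0, -0.0, -0.0]
ft_force: [-0.0, 0.6, -2.1]
opening: 23.5
```

Request:
play_rows(rows=[{"dx": 0,"dy": 0,"dz": 0.05,"rx": 0,"ry": 0,"rz": 0,"jaw": 1},{"dx": 0,"dy": 0,"dz": 0.05,"rx": 0,"ry": 0,"rz": 0,"jaw": 1},{"dx": 0,"dy": 0,"dz": 0.05,"rx": 0,"ry": 0,"rz": 0,"jaw": 1},{"dx": 0,"dy": 0,"dz": 0.05,"rx": 0,"ry": 0,"rz": 0,"jaw": 1},{"dx": 0,"dy": 0,"dz": 0,"rx": 0,"ry": 0,"rz": 0,"jaw": 1},{"dx": 0,"dy": 0,"dz": 0,"rx": 0,"ry": 0,"rz": 0,"jaw": 1},{"dx": 0,"dy": 0,"dz": 0,"rx": 0,"ry": 0,"rz": 0,"jaw": 1},{"dx": 0,"dy": 0,"dz": 0,"rx": 0,"ry": 0,"rz": 0,"jaw": 1}])

```text
t: 10.25
eef_pos: [503.3, -228.7, 196.2]
tcp_rot: [-0.0, 1.0, -0.0, 0.0]
ft_force: [-1.0, -1.4, -1.9]
opening: 23.5
```

Request:
play_rows(rows=[{"dx": 0,"dy": 0,"dz": 0.05,"rx": 0,"ry": 0,"rz": 0,"jaw": 1},{"dx": 0,"dy": 0,"dz": 0.05,"rx": 0,"ry": 0,"rz": 0,"jaw": 1},{"dx": 0,"dy": 0,"dz": 0.05,"rx": 0,"ry": 0,"rz": 0,"jaw": 1},{"dx": 0,"dy": 0,"dz": 0.05,"rx": 0,"ry": 0,"rz": 0,"jaw": 1},{"dx": 0,"dy": 0,"dz": 0.05,"rx": 0,"ry": 0,"rz": 0,"jaw": 1},{"dx": 0,"dy": 0,"dz": 0.05,"rx": 0,"ry": 0,"rz": 0,"jaw": 1},{"dx": 0,"dy": 0,"dz": 0,"rx": 0,"ry": 0,"rz": 0,"jaw": 1},{"dx": 0,"dy": 0,"dz": 0,"rx": 0,"ry": 0,"rz": 0,"jaw": 1}])

```text
t: 11.05
eef_pos: [503.2, -228.7, 193.1]
tcp_rot: [-0.0, 1.0, -0.0, -0.0]
ft_force: [-1.3, -0.6, -2.4]
opening: 23.5
```

The tip is in the bore with no push-back. Continue.

Request:
play_rows(rows=[{"dx": 0,"dy": 0,"dz": 0.15,"rx": 0,"ry": 0,"rz": 0,"jaw": 1},{"dx": 0,"dy": 0,"dz": 0.15,"rx": 0,"ry": 0,"rz": 0,"jaw": 1},{"dx": 0,"dy": 0,"dz": 0.15,"rx": 0,"ry": 0,"rz": 0,"jaw": 1},{"dx": 0,"dy": 0,"dz": 0.15,"rx": 0,"ry": 0,"rz": 0,"jaw": 1},{"dx": 0,"dy": 0,"dz": 0.15,"rx": 0,"ry": 0,"rz": 0,"jaw": 1},{"dx": 0,"dy": 0,"dz": 0.15,"rx": 0,"ry": 0,"rz": 0,"jaw": 1},{"dx": 0,"dy": 0,"dz": 0.1,"rx": 0,"ry": 0,"rz": 0,"jaw": 1},{"dx": 0,"dy": 0,"dz": 0,"rx": 0,"ry": 0,"rz": 0,"jaw": 1}])

```text
t: 11.85
eef_pos: [503.2, -228.7, 182.9]
tcp_rot: [-0.0, 1.0, -0.0, -0.0]
ft_force: [-1.3, -0.9, -3.1]
opening: 23.6
```

Request:
play_rows(rows=[{"dx": -0.05,"dy": 0.03,"dz": 0.1,"rx": 0,"ry": 0,"rz": 0,"jaw": 1},{"dx": 0,"dy": 0,"dz": 0.1,"rx": 0,"ry": 0,"rz": 0,"jaw": 1},{"dx": 0,"dy": 0,"dz": 0.1,"rx": 0,"ry": 0,"rz": 0,"jaw": 1},{"dx": 0,"dy": 0,"dz": 0.1,"rx": 0,"ry": 0,"rz": 0,"jaw": 1},{"dx": 0,"dy": 0,"dz": 0.1,"rx": 0,"ry": 0,"rz": 0,"jaw": 1},{"dx": 0,"dy": 0,"dz": 0.1,"rx": 0,"ry": 0,"rz": 0,"jaw": 1},{"dx": 0,"dy": 0,"dz": 0.1,"rx": 0,"ry": 0,"rz": 0,"jaw": 1},{"dx": 0,"dy": 0,"dz": 0.1,"rx": 0,"ry": 0,"rz": 0,"jaw": 1}])

```text
t: 12.65
eef_pos: [502.8, -229.0, 175.1]
tcp_rot: [-0.0, 1.0, -0.0, -0.0]
ft_force: [-0.9, 0.1, -2.6]
opening: 23.5
```

Request:
play_rows(rows=[{"dx": 0,"dy": 0,"dz": 0.1,"rx": 0,"ry": 0,"rz": 0,"jaw": 1},{"dx": 0,"dy": 0,"dz": 0.1,"rx": 0,"ry": 0,"rz": 0,"jaw": 1},{"dx": 0,"dy": 0,"dz": 0.1,"rx": 0,"ry": 0,"rz": 0,"jaw": 1},{"dx": 0,"dy": 0,"dz": 0.1,"rx": 0,"ry": 0,"rz": 0,"jaw": 1},{"dx": 0,"dy": 0,"dz": 0.1,"rx": 0,"ry": 0,"rz": 0,"jaw": 1},{"dx": 0,"dy": 0,"dz": 0.1,"rx": 0,"ry": 0,"rz": 0,"jaw": 1},{"dx": 0,"dy": 0,"dz": 0,"rx": 0,"ry": 0,"rz": 0,"jaw": 1},{"dx": 0,"dy": 0,"dz": 0,"rx": 0,"ry": 0,"rz": 0,"jaw": 1}])

```text
t: 13.45
eef_pos: [502.9, -229.1, 169.4]
tcp_rot: [0.0, 1.0, -0.0, 0.0]
ft_force: [-0.9, -0.4, 0.4]
opening: 23.8
```

The stop has met the face (about 3 N of drag). Continue toward the earliest possible bottom at TCP z ≈ 163.

Request:
play_rows(rows=[{"dx": 0,"dy": 0,"dz": 0.07,"rx": 0,"ry": 0,"rz": 0,"jaw": 1},{"dx": 0,"dy": 0,"dz": 0.07,"rx": 0,"ry": 0,"rz": 0,"jaw": 1},{"dx": 0,"dy": 0,"dz": 0.07,"rx": 0,"ry": 0,"rz": 0,"jaw": 1},{"dx": 0,"dy": 0,"dz": 0.07,"rx": 0,"ry": 0,"rz": 0,"jaw": 1},{"dx": 0,"dy": 0,"dz": 0.07,"rx": 0,"ry": 0,"rz": 0,"jaw": 1},{"dx": 0,"dy": 0,"dz": 0.07,"rx": 0,"ry": 0,"rz": 0,"jaw": 1},{"dx": 0,"dy": 0,"dz": 0.06,"rx": 0,"ry": 0,"rz": 0,"jaw": 1},{"dx": 0,"dy": 0,"dz": 0,"rx": 0,"ry": 0,"rz": 0,"jaw": 1}])

```text
t: 14.25
eef_pos: [502.8, -229.1, 164.2]
tcp_rot: [-0.0, 1.0, -0.0, 0.0]
ft_force: [0.1, -0.8, 0.7]
opening: 23.7
```

Request:
play_rows(rows=[{"dx": 0,"dy": 0,"dz": 0.02,"rx": 0,"ry": 0,"rz": 0,"jaw": 1},{"dx": 0,"dy": 0,"dz": 0.02,"rx": 0,"ry": 0,"rz": 0,"jaw": 1},{"dx": 0,"dy": 0,"dz": 0.02,"rx": 0,"ry": 0,"rz": 0,"jaw": 1},{"dx": 0,"dy": 0,"dz": 0.02,"rx": 0,"ry": 0,"rz": 0,"jaw": 1},{"dx": 0,"dy": 0,"dz": 0.02,"rx": 0,"ry": 0,"rz": 0,"jaw": 1},{"dx": 0,"dy": 0,"dz": 0.02,"rx": 0,"ry": 0,"rz": 0,"jaw": 1},{"dx": 0,"dy": 0,"dz": 0.02,"rx": 0,"ry": 0,"rz": 0,"jaw": 1},{"dx": 0,"dy": 0,"dz": 0.02,"rx": 0,"ry": 0,"rz": 0,"jaw": 1}])

```text
t: 15.05
eef_pos: [502.8, -229.0, 162.7]
tcp_rot: [-0.0, 1.0, -0.0, 0.0]
ft_force: [0.8, -1.1, 2.6]
opening: 23.7
```

Request:
play_rows(rows=[{"dx": 0,"dy": 0,"dz": 0.02,"rx": 0,"ry": 0,"rz": 0,"jaw": 1},{"dx": 0,"dy": 0,"dz": 0.02,"rx": 0,"ry": 0,"rz": 0,"jaw": 1},{"dx": 0,"dy": 0,"dz": 0.02,"rx": 0,"ry": 0,"rz": 0,"jaw": 1},{"dx": 0,"dy": 0,"dz": 0.02,"rx": 0,"ry": 0,"rz": 0,"jaw": 1},{"dx": 0,"dy": 0,"dz": 0.02,"rx": 0,"ry": 0,"rz": 0,"jaw": 1},{"dx": 0,"dy": 0,"dz": 0,"rx": 0,"ry": 0,"rz": 0,"jaw": 1},{"dx": 0,"dy": 0,"dz": 0,"rx": 0,"ry": 0,"rz": 0,"jaw": 1},{"dx": 0,"dy": 0,"dz": 0,"rx": 0,"ry": 0,"rz": 0,"jaw": 1}])

```text
t: 15.85
eef_pos: [502.8, -229.1, 161.7]
tcp_rot: [-0.0, 1.0, -0.0, -0.0]
ft_force: [0.4, -0.9, 1.4]
opening: 23.4
```

Request:
play_rows(rows=[{"dx": 0,"dy": 0,"dz": 0.02,"rx": 0,"ry": 0,"rz": 0,"jaw": 1},{"dx": 0,"dy": 0,"dz": 0.02,"rx": 0,"ry": 0,"rz": 0,"jaw": 1},{"dx": 0,"dy": 0,"dz": 0.02,"rx": 0,"ry": 0,"rz": 0,"jaw": 1},{"dx": 0,"dy": 0,"dz": 0.02,"rx": 0,"ry": 0,"rz": 0,"jaw": 1},{"dx": 0,"dy": 0,"dz": 0.02,"rx": 0,"ry": 0,"rz": 0,"jaw": 1},{"dx": 0,"dy": 0,"dz": 0.02,"rx": 0,"ry": 0,"rz": 0,"jaw": 1},{"dx": 0,"dy": 0,"dz": 0.02,"rx": 0,"ry": 0,"rz": 0,"jaw": 1},{"dx": 0,"dy": 0,"dz": 0.02,"rx": 0,"ry": 0,"rz": 0,"jaw": 1}])

```text
t: 16.65
eef_pos: [502.8, -229.0, 160.1]
tcp_rot: [-0.0, 1.0, -0.0, -0.0]
ft_force: [-0.6, -0.2, 2.4]
opening: 23.4
```

Request:
play_rows(rows=[{"dx": 0,"dy": 0,"dz": 0.02,"rx": 0,"ry": 0,"rz": 0,"jaw": 1},{"dx": 0,"dy": 0,"dz": 0.02,"rx": 0,"ry": 0,"rz": 0,"jaw": 1},{"dx": 0,"dy": 0,"dz": 0.02,"rx": 0,"ry": 0,"rz": 0,"jaw": 1},{"dx": 0,"dy": 0,"dz": 0.02,"rx": 0,"ry": 0,"rz": 0,"jaw": 1},{"dx": 0,"dy": 0,"dz": 0.02,"rx": 0,"ry": 0,"rz": 0,"jaw": 1},{"dx": 0,"dy": 0,"dz": 0.02,"rx": 0,"ry": 0,"rz": 0,"jaw": 1},{"dx": 0,"dy": 0,"dz": 0.02,"rx": 0,"ry": 0,"rz": 0,"jaw": 1},{"dx": 0,"dy": 0,"dz": 0.02,"rx": 0,"ry": 0,"rz": 0,"jaw": 1}])

```text
t: 17.45
eef_pos: [502.8, -229.0, 158.5]
tcp_rot: [-0.0, 1.0, -0.0, 0.0]
ft_force: [0.7, -1.6, 1.8]
opening: 23.8
```

Request:
play_rows(rows=[{"dx": 0,"dy": 0,"dz": 0.02,"rx": 0,"ry": 0,"rz": 0,"jaw": 1},{"dx": 0,"dy": 0,"dz": 0.02,"rx": 0,"ry": 0,"rz": 0,"jaw": 1},{"dx": 0,"dy": 0,"dz": 0.02,"rx": 0,"ry": 0,"rz": 0,"jaw": 1},{"dx": 0,"dy": 0,"dz": 0.02,"rx": 0,"ry": 0,"rz": 0,"jaw": 1},{"dx": 0,"dy": 0,"dz": 0.02,"rx": 0,"ry": 0,"rz": 0,"jaw": 1},{"dx": 0,"dy": 0,"dz": 0.02,"rx": 0,"ry": 0,"rz": 0,"jaw": 1},{"dx": 0,"dy": 0,"dz": 0.02,"rx": 0,"ry": 0,"rz": 0,"jaw": 1},{"dx": 0,"dy": 0,"dz": 0.02,"rx": 0,"ry": 0,"rz": 0,"jaw": 1}])

```text
t: 18.25
eef_pos: [502.8, -229.0, 157.0]
tcp_rot: [-0.0, 1.0, -0.0, 0.0]
ft_force: [0.4, -0.3, 3.2]
opening: 23.5
```

Request:
play_rows(rows=[{"dx": 0,"dy": 0,"dz": 0.02,"rx": 0,"ry": 0,"rz": 0,"jaw": 1},{"dx": 0,"dy": 0,"dz": 0.02,"rx": 0,"ry": 0,"rz": 0,"jaw": 1},{"dx": 0,"dy": 0,"dz": 0.02,"rx": 0,"ry": 0,"rz": 0,"jaw": 1},{"dx": 0,"dy": 0,"dz": 0.02,"rx": 0,"ry": 0,"rz": 0,"jaw": 1},{"dx": 0,"dy": 0,"dz": 0.02,"rx": 0,"ry": 0,"rz": 0,"jaw": 1},{"dx": 0,"dy": 0,"dz": 0.02,"rx": 0,"ry": 0,"rz": 0,"jaw": 1},{"dx": 0,"dy": 0,"dz": 0,"rx": 0,"ry": 0,"rz": 0,"jaw": 1},{"dx": 0,"dy": 0,"dz": 0,"rx": 0,"ry": 0,"rz": 0,"jaw": 1}])

```text
t: 19.05
eef_pos: [502.9, -229.0, 156.1]
tcp_rot: [0.0, 1.0, -0.0, 0.0]
ft_force: [-0.6, -1.3, 4.9]
opening: 23.6
```

Request:
play_rows(rows=[{"dx": 0,"dy": 0,"dz": 0.02,"rx": 0,"ry": 0,"rz": 0,"jaw": 1},{"dx": 0,"dy": 0,"dz": 0.02,"rx": 0,"ry": 0,"rz": 0,"jaw": 1},{"dx": 0,"dy": 0,"dz": 0,"rx": 0,"ry": 0,"rz": 0,"jaw": 1},{"dx": 0,"dy": 0,"dz": 0,"rx": 0,"ry": 0,"rz": 0,"jaw": 1},{"dx": 0,"dy": 0,"dz": 0,"rx": 0,"ry": 0,"rz": 0,"jaw": 1},{"dx": 0,"dy": 0,"dz": 0,"rx": 0,"ry": 0,"rz": 0,"jaw": 1},{"dx": 0,"dy": 0,"dz": 0,"rx": 0,"ry": 0,"rz": 0,"jaw": 1},{"dx": 0,"dy": 0,"dz": 0,"rx": 0,"ry": 0,"rz": 0,"jaw": 1}])

```text
t: 19.85
eef_pos: [502.9, -229.1, 156.0]
tcp_rot: [0.0, 1.0, -0.0, 0.0]
ft_force: [-1.8, -0.2, 7.6]
opening: 23.5
```

Bottomed: z has stalled at 156.0, which is a bore depth of about 43 mm, and stiffness is about 7 N/mm. Add 0.5 mm and hold.

Request:
play_rows(rows=[{"dx": 0,"dy": 0,"dz": 0.02,"rx": 0,"ry": 0,"rz": 0,"jaw": 1},{"dx": 0,"dy": 0,"dz": 0.03,"rx": 0,"ry": 0,"rz": 0,"jaw": 1},{"dx": 0,"dy": 0,"dz": 0,"rx": 0,"ry": 0,"rz": 0,"jaw": 1},{"dx": 0,"dy": 0,"dz": 0,"rx": 0,"ry": 0,"rz": 0,"jaw": 1},{"dx": 0,"dy": 0,"dz": 0,"rx": 0,"ry": 0,"rz": 0,"jaw": 1},{"dx": 0,"dy": 0,"dz": 0,"rx": 0,"ry": 0,"rz": 0,"jaw": 1},{"dx": 0,"dy": 0,"dz": 0,"rx": 0,"ry": 0,"rz": 0,"jaw": 1},{"dx": 0,"dy": 0,"dz": 0,"rx": 0,"ry": 0,"rz": 0,"jaw": 1}])

```text
t: 20.65
eef_pos: [503.1, -229.1, 156.0]
tcp_rot: [0.0, 1.0, -0.0, 0.0]
ft_force: [-0.9, 1.2, 11.5]
opening: 23.5
```

Request:
play_rows(rows=[{"dx": 0,"dy": 0,"dz": 0,"rx": 0,"ry": 0,"rz": 0,"jaw": 1},{"dx": 0,"dy": 0,"dz": 0,"rx": 0,"ry": 0,"rz": 0,"jaw": 1},{"dx": 0,"dy": 0,"dz": 0,"rx": 0,"ry": 0,"rz": 0,"jaw": 1},{"dx": 0,"dy": 0,"dz": 0,"rx": 0,"ry": 0,"rz": 0,"jaw": 1},{"dx": 0,"dy": 0,"dz": 0,"rx": 0,"ry": 0,"rz": 0,"jaw": 1},{"dx": 0,"dy": 0,"dz": 0,"rx": 0,"ry": 0,"rz": 0,"jaw": 1},{"dx": 0,"dy": 0,"dz": 0,"rx": 0,"ry": 0,"rz": 0,"jaw": 1},{"dx": 0,"dy": 0,"dz": 0,"rx": 0,"ry": 0,"rz": 0,"jaw": 1}])

```text
t: 21.45
eef_pos: [503.1, -229.1, 156.0]
tcp_rot: [0.0, 1.0, -0.0, 0.0]
ft_force: [-1.5, 1.8, 11.6]
opening: 23.4
```

Request:
play_rows(rows=[{"dx": 0,"dy": 0,"dz": 0,"rx": 0,"ry": 0,"rz": 0,"jaw": 1},{"dx": 0,"dy": 0,"dz": 0,"rx": 0,"ry": 0,"rz": 0,"jaw": 1},{"dx": 0,"dy": 0,"dz": 0,"rx": 0,"ry": 0,"rz": 0,"jaw": 1},{"dx": 0,"dy": 0,"dz": 0,"rx": 0,"ry": 0,"rz": 0,"jaw": 1},{"dx": 0,"dy": 0,"dz": 0,"rx": 0,"ry": 0,"rz": 0,"jaw": 1},{"dx": 0,"dy": 0,"dz": 0,"rx": 0,"ry": 0,"rz": 0,"jaw": 1},{"dx": 0,"dy": 0,"dz": 0,"rx": 0,"ry": 0,"rz": 0,"jaw": 1},{"dx": 0,"dy": 0,"dz": 0,"rx": 0,"ry": 0,"rz": 0,"jaw": 1}])

```text
t: 22.25
eef_pos: [503.1, -229.1, 156.0]
tcp_rot: [0.0, 1.0, -0.0, 0.0]
ft_force: [-1.5, 0.8, 11.1]
opening: 23.4
```

Request:
play_rows(rows=[{"dx": 0,"dy": 0,"dz": 0,"rx": 0,"ry": 0,"rz": 0,"jaw": 1},{"dx": 0,"dy": 0,"dz": 0,"rx": 0,"ry": 0,"rz": 0,"jaw": 1},{"dx": 0,"dy": 0,"dz": 0,"rx": 0,"ry": 0,"rz": 0,"jaw": 1},{"dx": 0,"dy": 0,"dz": 0,"rx": 0,"ry": 0,"rz": 0,"jaw": 1},{"dx": 0,"dy": 0,"dz": -0.04,"rx": 0,"ry": 0,"rz": 0,"jaw": 1},{"dx": 0,"dy": 0,"dz": -0.04,"rx": 0,"ry": 0,"rz": 0,"jaw": 1},{"dx": 0,"dy": 0,"dz": 0,"rx": 0,"ry": 0,"rz": 0,"jaw": 1},{"dx": 0,"dy": 0,"dz": 0,"rx": 0,"ry": 0,"rz": 0,"jaw": 1}])

```text
t: 23.05
eef_pos: [503.0, -229.0, 156.0]
tcp_rot: [0.0, 1.0, -0.0, 0.0]
ft_force: [-1.1, 0.1, 5.6]
opening: 23.8
```

Request:
play_rows(rows=[{"dx": 0,"dy": 0,"dz": 0,"rx": 0,"ry": 0,"rz": 0,"jaw": 0.4},{"dx": 0,"dy": 0,"dz": 0,"rx": 0,"ry": 0,"rz": 0,"jaw": 0.3},{"dx": 0,"dy": 0,"dz": 0,"rx": 0,"ry": 0,"rz": 0,"jaw": 0.1},{"dx": 0,"dy": 0,"dz": 0,"rx": 0,"ry": 0,"rz": 0,"jaw": -0.2},{"dx": 0,"dy": 0,"dz": 0,"rx": 0,"ry": 0,"rz": 0,"jaw": -0.5},{"dx": 0,"dy": 0,"dz": 0,"rx": 0,"ry": 0,"rz": 0,"jaw": -0.5},{"dx": 0,"dy": 0,"dz": 0,"rx": 0,"ry": 0,"rz": 0,"jaw": -0.5},{"dx": 0,"dy": 0,"dz": 0,"rx": 0,"ry": 0,"rz": 0,"jaw": -0.5}])

```text
t: 23.85
eef_pos: [502.8, -229.0, 155.6]
tcp_rot: [-0.0, 1.0, -0.0, -0.0]
ft_force: [1.3, -0.5, -1.0]
opening: 65.8
```

Released. Retreat straight up, then back off in -x to clear the view.

Request:
play_rows(rows=[{"dx": 0,"dy": 0,"dz": -1,"rx": 0,"ry": 0,"rz": 0,"jaw": -0.5},{"dx": 0,"dy": 0,"dz": -2,"rx": 0,"ry": 0,"rz": 0,"jaw": -0.5},{"dx": 0,"dy": 0,"dz": -3,"rx": 0,"ry": 0,"rz": 0,"jaw": -0.5},{"dx": 0,"dy": 0,"dz": -3,"rx": 0,"ry": 0,"rz": 0,"jaw": -0.5},{"dx": 0,"dy": 0,"dz": -1,"rx": 0,"ry": 0,"rz": 0,"jaw": -0.5},{"dx": 0,"dy": 4,"dz": 0,"rx": 0,"ry": 0,"rz": 0,"jaw": -0.5},{"dx": 0,"dy": 4,"dz": 0,"rx": 0,"ry": 0,"rz": 0,"jaw": -0.5},{"dx": 0,"dy": 4,"dz": 0,"rx": 0,"ry": 0,"rz": 0,"jaw": -0.5}])

```text
t: 24.65
eef_pos: [502.6, -349.9, 255.6]
tcp_rot: [-0.0, 1.0, 0.0, 0.0]
ft_force: [-0.2, -0.5, -0.8]
opening: 65.7
```

Request:
play_rows(rows=[{"dx": 0,"dy": 4,"dz": 0,"rx": 0,"ry": 0,"rz": 0,"jaw": -0.5},{"dx": 0,"dy": 4,"dz": 0,"rx": 0,"ry": 0,"rz": 0,"jaw": -0.5},{"dx": 0,"dy": 4,"dz": 0,"rx": 0,"ry": 0,"rz": 0,"jaw": -0.5},{"dx": 0,"dy": 0,"dz": 0,"rx": 0,"ry": 0,"rz": 0,"jaw": -0.5},{"dx": 0,"dy": 0,"dz": 0,"rx": 0,"ry": 0,"rz": 0,"jaw": -0.5},{"dx": 0,"dy": 0,"dz": 0,"rx": 0,"ry": 0,"rz": 0,"jaw": -0.5},{"dx": 0,"dy": 0,"dz": 0,"rx": 0,"ry": 0,"rz": 0,"jaw": -0.5},{"dx": 0,"dy": 0,"dz": 0,"rx": 0,"ry": 0,"rz": 0,"jaw": -0.5}])

```text
t: 25.45
eef_pos: [503.0, -467.7, 255.9]
tcp_rot: [-0.0, 1.0, 0.001, 0.0]
ft_force: [-0.2, -0.2, 0.0]
opening: 65.8
```

Run:
```python
from h import *
s=bot.read_camera("scene");t=bot.read_camera("top")
def crop(k,X,f,w,h):
    u,v=proj(k,X).astype(int)-[w//2,h//2]; print(u,v); return cv2.resize(k["pixels"][v:v+h,u:u+w,::-1],(w*f,h*f),interpolation=cv2.INTER_CUBIC)
cv2.imwrite("pics/end.png",np.hstack([crop(s,[503,-229,110],6,66,90),crop(t,[503,-229,110],6,66,90)]))
for n,k in (("s",s),("t",t)):
    d=np.abs(k["pixels"].astype(int)-cv2.imread("pics/"+{"s":"scene","t":"top"}[n]+"0.png")[:,:,::-1]).sum(2)
print(bot.get_obs()["eef_pos"],bot.get_obs()["ft_force"])
print("exp handle top (tip 37)",proj(s,[503,-229,194]),proj(t,[503,-229,194]))
```

```text
167 156
425 209
[ 502.99826727 -468.17824068  255.93271174] [ 0.31660574  0.20216459 -0.7069921 ]
exp handle top (tip 37) [192.72627683 174.17727232] [471.49557717 248.87937325]
```

View pics/end.png

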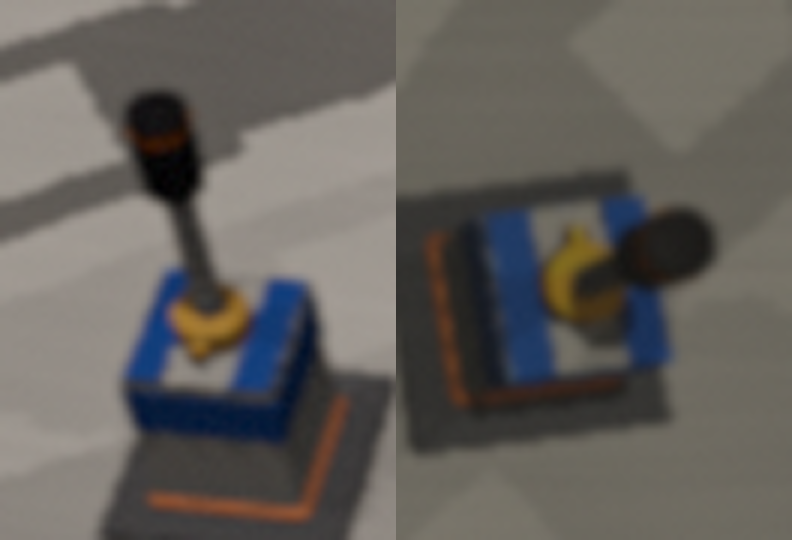

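The gauge stands upright in the taped bore. Its handle top is at scene (193,174.6), against (192.7,174.2) expected for a bottomed upright gauge, and the stop is flush on the face.

```bash
python3 -c "
from station import bot
print(bot.close_job())"
```

```text
the job is handed in; nothing more can be done
None
```

The gauge is standing in the taped bracket's bore, bottomed and released, and I handed the job in at about 25.5 s of the 69 s allowed.

- **Grasp and insertion:** I took the gauge from the smaller red rest and lowered it into the bore with no sign of catching. The stop met the face with about 3–4 N of drag. The rod stopped at TCP z = 156.0 mm, a bore depth of about 43 mm.
- **Pressing:** I held it on the bottom for about 2.6 s. The wrist force read 11.1–11.6 N, so I estimate 10–13 N on the bottom after allowing for the gauge's weight and the stop's drag. Call-end readings never went above 11.6 N. I unloaded it to 5.6 N before opening the fingers.
- **Last checks:** The final picture shows the gauge upright with its stop on the face. Its handle top was within 0.5 pixel of where a bottomed, upright gauge should be. The gripper was empty and 240 mm away.
- **What disagreed or wasn't checked:**
  - My bore positions from the different cameras differed by 1–4 mm, so I lined up by relative views from the wrist camera.
  - My first move call was refused because rows lacked fields; I resent it complete.
  - I did not re-measure the bystanders afterwards. The arm stayed above them, and no reading suggested contact.
  - I did not measure the stop's gap to the face beyond how it looks in the picture.

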